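# Stack the rectangular tiffin in the cupboard

### The job

Put the rectangular steel tiffin together on its low grey base tray: the deep tier first, seated in the tray, then the tier with the partition, then the shallow tier, and last the lid, one after another, each fully seated in the one below. Leave the stack standing freely, and leave the tumbler, whistle cap, bowl, round tier and rolling pin where they are.

Things in the scene. Friction and masses are not known exactly. Their poses are not given: they have to be found in the camera images.
- base_tray: Low grey plastic tray, dark inside, fixed: 126 mm (x) by 76 mm (y), 12 mm high, origin at the centre of its underside, z up. A recess 104 x 54 mm, 8 mm deep, long side along x, takes the foot of the deep tier, whose body then rests on the 12 mm high rim (foot underside 7 mm above the shelf board). x lies within 35 degrees of world x.
- deep_center (a point): Deep tier, empty, undivided, 60 mm high with foot, 0.16 kg. Point: its centre, 30 mm above the foot's underside; seated, 37 mm above the tray's origin. Steel, 110 (x) x 60 (y) mm, walls 3; foot below 96 x 46, 5 high, drops with 4 mm play into the 104 x 54 mouth of the tier below or the tray recess, either way round. Upright at the start, x within 35 deg of world x.
- divided_center (a point): Tier with one partition across its middle (top 12 mm below the rim), 45 mm high with foot, 0.14 kg. Point: its centre, 22.5 mm up; seated, 47.5 mm above the deep tier's centre. Steel, 110 (x) x 60 (y) mm, walls 3; foot below 96 x 46, 5 high, drops with 4 mm play into the 104 x 54 mouth of the tier below or the tray recess, either way round. Upright at the start, x within 35 deg of world x.
- shallow_center (a point): Shallow tier, empty, undivided, 30 mm high with foot, 0.11 kg. Point: its centre, 15 mm up; seated, 32.5 mm above the partitioned tier's centre. Steel, 110 (x) x 60 (y) mm, walls 3; foot below 96 x 46, 5 high, drops with 4 mm play into the 104 x 54 mouth of the tier below or the tray recess, either way round. Upright at the start, x within 35 deg of world x.
- lid_knob (a point): Flat steel lid, 110 (x) x 60 (y) x 5 mm, foot below 96 x 46, 5 high (fits either way round), on top a black knob bar 44 long (x), 16 wide (y), 18 high; 0.09 kg. Point: centre of the knob, 19 mm above the foot's underside; seated, 29 mm above the shallow tier's centre. Starts flat on its foot, x within 35 deg of world x.
- tumbler: Bystander: clear glass tumbler, 68 mm across, 95 mm high, standing among the tiers; origin at the centre of its underside, z up.
- whistle: Bystander: black plastic pressure-cooker whistle cap, round, 26 mm across, 38 mm high, standing among the tiers; origin at the centre of its underside, z up.
- bowl: Bystander: round steel bowl, 184 mm across, 60 mm high, with a grey gasket ring in it, to the left (+y); origin at the centre of its underside, z up.
- round_tier: Bystander: round open steel tiffin tier, 130 mm across, 63 mm high, to the right (-y); it is not part of the rectangular tiffin. Origin at the centre of its underside, z up.
- rolling_pin: Bystander: wooden rolling pin lying across the far side along its own y, 384 mm long, 44 mm thick; origin under its middle, on the shelf board.
Things that resemble listed ones, but are neither listed nor needed, are in the scene too. What is shaped like the part that bears lid_knob but turquoise is not meant.

How it is judged (in metres and radians):
On the way, in this order (a step that is already met when the one before it is completed fails the run):
1. the deep tier is seated in the base tray (horizontal distance between deep_center and base_tray below 0.011 m and z of deep_center in the frame of base_tray between 0.034 and 0.0392 m and angle between deep_center's own z axis and vertical below 0.06 rad and angle between the x axis of deep_center and the x axis of base_tray, either way round below 0.2 rad), for 0.2 s.
2. the partitioned tier is seated on the deep tier (horizontal distance between divided_center and deep_center below 0.011 m and z of divided_center in the frame of deep_center between 0.0445 and 0.0497 m and angle between divided_center's own z axis and vertical below 0.06 rad and angle between the x axis of divided_center and the x axis of deep_center, either way round below 0.2 rad), for 0.2 s.
3. the shallow tier is seated on the partitioned tier (horizontal distance between shallow_center and divided_center below 0.011 m and z of shallow_center in the frame of divided_center between 0.0295 and 0.0347 m and angle between shallow_center's own z axis and vertical below 0.06 rad and angle between the x axis of shallow_center and the x axis of divided_center, either way round below 0.2 rad), for 0.2 s.
4. the lid is seated on the shallow tier (horizontal distance between lid_knob and shallow_center below 0.011 m and z of lid_knob in the frame of shallow_center between 0.026 and 0.0312 m and angle between lid_knob's own z axis and vertical below 0.06 rad and angle between the x axis of lid_knob and the x axis of shallow_center, either way round below 0.2 rad), for 0.2 s.
At the end, for the whole second after the job is handed in: Tray, deep tier, partitioned tier, shallow tier, lid in this order: each within 11 mm of centre and 0.2 rad of the long axis of the one below, its foot inside it (height within +2.2/-3 mm of seated), upright within 0.06 rad, slower than 0.02 m/s (all of step 1 and all of step 2 and all of step 3 and all of step 4 and linear speed of each of deep, divided, shallow, lid below 0.02 m/s); the robot touches nothing.
It fails at once if the glass tumbler is shifted by more than 30 mm or tipped (distance of tumbler from where it was at the start of the episode above 0.03 m or angle between tumbler's own z axis and vertical above 0.35 rad).
It fails at once if the whistle cap is shifted by more than 30 mm or tipped (distance of whistle from where it was at the start of the episode above 0.03 m or angle between whistle's own z axis and vertical above 0.35 rad).
It fails at once if the steel bowl is shifted by more than 30 mm or tipped (distance of bowl from where it was at the start of the episode above 0.03 m or angle between bowl's own z axis and vertical above 0.35 rad).
It fails at once if the round tiffin tier is shifted by more than 30 mm or tipped (distance of round_tier from where it was at the start of the episode above 0.03 m or angle between round_tier's own z axis and vertical above 0.35 rad).
It fails at once if the rolling pin is shifted by more than 30 mm (distance of rolling_pin from where it was at the start of the episode above 0.03 m).
It also fails if it takes over 120 s, if anything falls off the work surface, if the arm or the gripper's body presses on something with over 40 N, if the wrist force passes 120 N, or if a joint passes its speed limit or range.

### The arm

A 7-joint arm with a two-finger parallel gripper is mounted at the origin on the work surface. World frame = base frame: x ahead of the robot, y to its left, z up, the work surface at z = 0. Lengths are in m, angles in degrees, forces in N, time in s.
With the tool pointing down it reaches from about 0.425 to 0.875 m from the base axis. Payload 4.7 kg.
Tool frame: the origin (TCP) lies midway between the tips of the shut fingers; the grasp point (between the pads) lies 19 mm behind it; z points along the fingers, y is the line along which they close (so a half turn about z gives the same grasp; the last joint's range is limited). The gripper opens to 87 mm and grips with 3 to 60 N. Pads are 19 mm wide; open, the fingers measure 117 mm over their backs; the gripper's body (75 mm by 190 mm) begins 51 mm behind the grasp point.
Start: joints at [-62.79, 18.392, -4.016, 83.108, 1.295, 78.541, -3.26], TCP at [0.289, 0.582, 0.223] pointing down, gripper open.
Joint ranges: [-163.93, 163.93], [-17.29, 119.83], [-79.2, 71.16], [3.27, 140.29], [-89.18, 269.18], [5.43, 117.66], [-154.24, 154.24]. Speed limits (degrees/s): [147.25, 147.25, 180, 180, 180, 180, 180].

### API

Orientations are given as [roll, pitch, yaw] about the fixed x, y, z axes, in that order (R = Rz(yaw) Ry(pitch) Rx(roll)).
In Python, from cell import env, viewer, boxes_of, masks_of gives the robot as it stands. The module is installed in compiled form; this text tells all that it offers.
- The arm moves only by the tool apply_moves, never from a script. Its argument "moves" is a list of rows, each a list of 7 numbers: the shift along the tool's x, y, z scaled (see below), then the turn, a rotation vector about the tool's x, y, z scaled (see below), then the opening, from 0 (shut) to 1 (fully open). A call has 1 to 20 rows; each row is the pose to reach, as a shift and turn from the pose commanded when the call began, along the tool's axes at that moment; what a row does not reach only later rows make up. The controller multiplies each number of a shift by 0.2 m and each number of a turn by 1.5 rad. A row lasts 1/10 s, in which the tool goes at most 50 mm and 8.59 degrees, less where a joint would pass 70% of its speed; a pose out of reach is approached as far as the arm can. A call with a number of a shift or a turn outside -1 to 1 is refused whole. A call with a gripper value outside its range is refused whole. The fingers move at their own pace and stop on an object; "grip_force" is the grip in N (left out, the last holds). Time passes only in rows, so rows that repeat a pose let the fingers close. It gives the time, the measured TCP pose, the force, the opening and the grip force at its end, in the units of the state.
- env.get_obs(): the state, without advancing time (a new reading comes with each control period).
- viewer.read_camera(name): name is "side" or "top"; returns the picture (480x640x3 uint8, red, green, blue); there is no depth.
- viewer.get_calibration(name): a dict with "fov_y" (degrees; the focal length in pixels is half the picture's height over the tangent of half this angle, whatever the lens; pixels are square), "cx", "cy" (the principal point, pixels), "position" and "orientation" of the camera in the world. Camera axes: x right, y up, looking along -z (the intrinsics and any distortion apply to the point x, -y, -z); pixel columns grow to the right and rows downward; lengths in m; the calibration is good to about 2 mm. A picture is of the moment at which its call begins. get_calibration takes no time and is no camera call.
- env.sign_off(): hands the job in; it is judged then, once.
Trained networks look in the newest picture that a camera, given by its name, has taken for a name from the list of things; names that differ only in an ending like _2 or _b are one class to them, and where a whole thing is asked for, a point or a joint stands for the part that bears it (a point fixed in the world has none). Each returns a list of dicts, best first, with "conf" (0 to 1); they miss things now and then, are a little off and sometimes report something else, mostly with a low value. They report only what shows in the picture. A call takes as long as a camera call. They do not tell look-alikes from the thing itself.
- boxes_of(camera, target): "location" ([column, row] in pixels, amid what is visible of it).
- masks_of(camera, target): "pixels" (480x640 bool, what is visible of it) and "location" ([column, row] in pixels, amid what is visible of it).
The state is a dict: "time_s": time; "qpos": joint angles; "joint_velocities": joint speeds; "effort": joint torques, N m; "tool_pos": TCP position; "tool_rot": TCP orientation; "force": force on the tool from outside, world axes, zero at the start; "wrist_torque": the same for the moment, N m; "grip_width": finger opening in m; "grasp_force": force on a finger pad.
Only numpy, scipy, OpenCV 4.12 (cv2) and the standard library are available. Lean on these libraries where they do the work, as an engineer would, in place of code of your own. Each camera call takes 0.05 s, during which the arm holds its last target. There are 200 camera calls.

## Working session

There is one attempt and no reset: what is moved stays moved. The work goes in short steps, Python scripts to look and compute and a tool call to move; the robot and the scene stay as the last step left them, time stands still between calls to the robot, and variables do not carry over. Pictures are saved under pics/ and viewed, at most 14 in all, crops included, and the job is handed in when it is done.

Besides the shell and the picture viewer there is one more tool, called after "Call:" as a command line: name --pt "numbers of a row" for each row, then --argument value for the rest. apply_moves: Moves the arm, as the interface text tells. Shifts and turns lie within -1 to 1; 1 stands for 0.2 m of shift or 1.5 rad of turn. Its arguments: {"type":"object","properties":{"moves":{"type":"array","items":{"type":"array","items":{"type":"number","minimum":-1,"maximum":1}}},"grip_force":{"type":"number"}},"required":["moves"]}

```bash
mkdir -p pics; cat > h.py <<'E'
import numpy as np, cv2
from cell import env, viewer, boxes_of, masks_of
from scipy.spatial.transform import Rotation as R
def save(n,f):
    im=viewer.read_camera(n); cv2.imwrite('pics/'+f,im[:,:,::-1]); return im
E
python3 - <<'E'
from h import *
for n in('side','top'):
    save(n,n+'0.png'); print(viewer.get_calibration(n))
    for t in ['base_tray','deep_center','divided_center','shallow_center','lid_knob','tumbler','whistle','bowl','round_tier','rolling_pin']:
        print(n,t,[(np.round(b['location']).astype(int).tolist(),round(float(b['conf']),2)) for b in boxes_of(n,t)][:5])
print(env.get_obs())
E
```

```text
{'fov_y': 45.86024918983625, 'cx': 316.36556134908574, 'cy': 243.20198518450385, 'position': array([ 0.18984159, -0.82293963,  1.04517577]), 'orientation': array([ 42.34346984,  -0.8228389 , -22.4601193 ])}
side base_tray [([319, 195], 0.94)]
side deep_center [([263, 233], 0.87)]
side divided_center [([282, 295], 0.97)]
side shallow_center [([243, 188], 0.93), ([321, 371], 0.31)]
side lid_knob [([239, 370], 0.71), ([320, 371], 0.65)]
side tumbler [([349, 233], 0.58)]
side whistle [([390, 314], 0.49)]
side bowl [([277, 135], 0.73)]
side round_tier [([444, 428], 0.92), ([318, 373], 0.39)]
side rolling_pin [([405, 238], 0.83)]
{'fov_y': 44.10854141279478, 'cx': 329.0747604363463, 'cy': 240.8518799090135, 'position': array([0.39808442, 0.01254894, 1.68860719]), 'orientation': array([  4.94033041,  -0.84610332, -88.86647488])}
top base_tray [([258, 202], 0.69)]
top deep_center [([290, 270], 0.75)]
top divided_center [([361, 282], 0.67), ([428, 280], 0.2)]
top shallow_center [([221, 269], 0.97)]
top lid_knob [([403, 337], 0.82), ([427, 280], 0.58)]
top tumbler [([324, 199], 0.83), ([333, 1
[... 181 characters left out ...]
, 'qpos': array([-62.79016701,  18.39291584,  -4.01438857,  83.10990587,
         1.29481552,  78.5436783 ,  -3.26081162]), 'joint_velocities': array([ 0.02404196,  0.04228975, -0.07194446, -0.01496351, -0.02429798,
        0.13969768,  0.04527759]), 'effort': array([-5.74021146e-05, -4.91110468e+01, -4.02630810e-01, -3.12773395e+01,
       -6.34499104e-02,  3.35699029e-02,  3.79505161e-05]), 'tool_pos': array([0.28906883, 0.58216634, 0.22255437]), 'tool_rot': array([-1.79998623e+02,  3.35686775e-03,  1.53596543e+02]), 'force': array([-0.29861109,  0.73948656,  0.05827749]), 'wrist_torque': array([-0.03965891, -0.00149169, -0.01791976]), 'grasp_force': 0.0, 'grip_width': 0.08685384994365584}
```

View pics/side0.png

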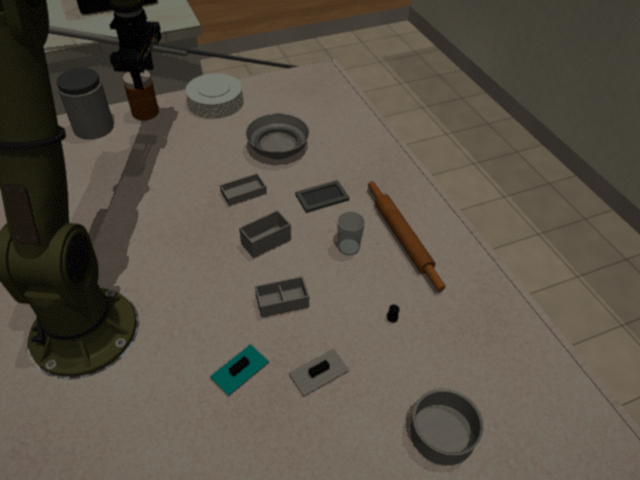

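View pics/top0.png

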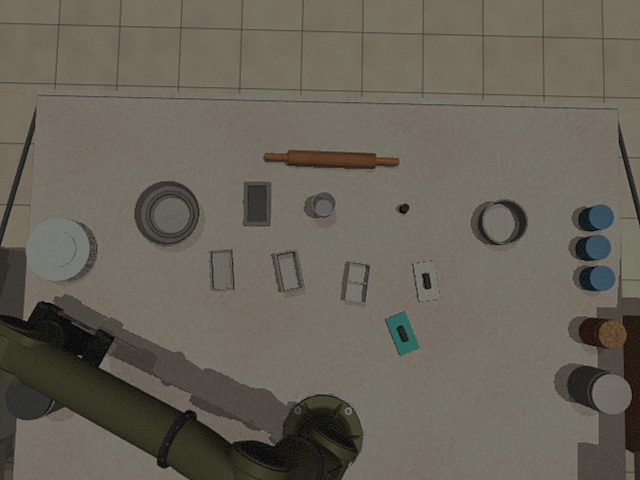

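Side view: tray (321,195), deep (265,233), partitioned (282,295), shallow (243,188), steel lid (320,371), turquoise decoy (239,370). The top view agrees: tray (257,203), deep (288,271), partitioned (355,283), shallow (221,270), lid (427,281). Next I'll fit the box silhouettes to the masks for poses.

```bash
cat >> h.py <<'E'
from scipy.optimize import minimize
CAL={n:viewer.get_calibration(n) for n in('side','top')}
def proj(n,P):
    c=CAL[n]; f=240/np.tan(np.radians(c['fov_y'])/2)
    q=(np.asarray(P)-c['position'])@R.from_euler('xyz',c['orientation'],degrees=True).as_matrix()
    return np.c_[c['cx']+f*q[:,0]/-q[:,2], c['cy']-f*q[:,1]/-q[:,2]]
def box(lx,ly,z0,z1):
    return np.array([[sx*lx/2,sy*ly/2,z] for sx in(-1,1) for sy in(-1,1) for z in(z0,z1)])
M={'base_tray':box(.126,.076,0,.012),'deep_center':np.r_[box(.11,.06,.005,.06),box(.096,.046,0,.005)],
 'divided_center':np.r_[box(.11,.06,.005,.045),box(.096,.046,0,.005)],
 'shallow_center':np.r_[box(.11,.06,.005,.03),box(.096,.046,0,.005)],
 'lid_knob':np.r_[box(.11,.06,.005,.01),box(.096,.046,0,.005),box(.044,.016,.01,.028)]}
def pts(t,p,z=0):
    a=p[2]; return M[t]@np.array([[np.cos(a),np.sin(a),0],[-np.sin(a),np.cos(a),0],[0,0,1]])+[p[0],p[1],z]
S=4
def sil(n,t,p,z=0):
    im=np.zeros((480*S,640*S),np.uint8); P=pts(t,p,z)
    for k in range(0,len(P),8):
        h=cv2.convexHull(proj(n,P[k:k+8]).astype(np.float32))
        cv2.fillConvexPoly(im,np.round(((h+.5)*S-.5)*16).astype(np.int32),255,shift=4)
    return cv2.resize(im,(640,480),interpolation=cv2.INTER_AREA)/255.
def fit(masks,t,p0,z=0):
    def cost(v):
        p=[p0[0]+v[0]/100,p0[1]+v[1]/100,p0[2]+v[2]/10]
        return sum(np.abs(sil(n,t,p,z)-m).sum()/m.sum() for n,m in masks.items())
    v=np.zeros(3)
    for s in(1.5,.5):
        r=minimize(cost,v,method='Nelder-Mead',options=dict(initial_simplex=v+s*np.r_[np.zeros((1,3)),np.eye(3)]-s/4,xatol=.005,fatol=1e-4)); v=r.x
    return np.array([p0[0]+v[0]/100,p0[1]+v[1]/100,p0[2]+v[2]/10]),r.fun/len(masks)
def ground(n,uv,z):
    c=CAL[n]; f=240/np.tan(np.radians(c['fov_y'])/2)
    d=R.from_euler('xyz',c['orientation'],degrees=True).apply([(uv[0]-c['cx'])/f,(c['cy']-uv[1])/f,-1])
    return c['position']+d*(z-c['position'][2])/d[2]
def getmask(n,t,near):
    ms=masks_of(n,t)
    ms=[m for m in ms if np.hypot(*(np.array(m['location'])-near))<25]
    return ms[0]['pixels'].astype(float) if ms else None
E
cat > m.py <<'E'
from h import *
N={'base_tray':((321,195),(257,203)),'deep_center':((265,233),(288,271)),'divided_center':((282,295),(355,283)),'shallow_center':((243,188),(221,270)),'lid_knob':((320,371),(427,281))}
for n in ('side','top'): save(n,n+'1.png')
for t in N:
    ms={n:getmask(n,t,np.array(N[t][i])) for i,n in enumerate(('side','top'))}
    ms={n:m for n,m in ms.items() if m is not None}
    p0=np.r_[ground('top',N[t][1],.02)[:2],0]
    for s in(['side'],['top'],['side','top']):
        s={k:ms[k] for k in s if k in ms}
        if s:
            b=min((fit(s,t,p0+[0,0,a]) for a in(-.3,0,.3)),key=lambda r:r[1]); print(t,list(s),(b[0]*[1e3,1e3,57.3]).round(1),round(b[1],3))
for t,uv,z in(('tumbler',(324,199),.09),('whistle',(404,207),.03),('bowl',(168,211),.05),('round',(504,225),.05)): print(t,ground('top',uv,z).round(3))
E
python3 m.py
```

```text
base_tray ['side'] [644.1 199.8   1.4] 0.058
base_tray ['top'] [649.2 199.4   2. ] 0.06
base_tray ['side', 'top'] [647.1 199.3   2. ] 0.075
deep_center ['side'] [453.  100.1  12.7] 0.066
deep_center ['top'] [455.8  98.7  12.6] 0.045
deep_center ['side', 'top'] [455.1  98.8  12.5] 0.067
divided_center ['side'] [425.1 -88.7  -5.5] 0.035
divided_center ['top'] [428.3 -92.   -7.2] 0.056
divided_center ['side', 'top'] [426.1 -90.6  -7. ] 0.077
shallow_center ['side'] [453.9 291.4   3.9] 0.06
shallow_center ['top'] [457.7 291.    5.4] 0.057
shallow_center ['side', 'top'] [456.7 291.2   4.7] 0.07
lid_knob ['side'] [ 433.2 -285.1    8.1] 0.066
lid_knob ['top'] [ 436.9 -288.6    8.9] 0.054
lid_knob ['side', 'top'] [ 435.4 -287.3    8.7] 0.1
tumbler [0.651 0.008 0.09 ]
whistle [ 0.643 -0.219  0.03 ]
bowl [0.614 0.44  0.05 ]
round [ 0.595 -0.497  0.05 ]
```

Both cameras agree to within about 4 mm, so I'll move now, with a small helper to work out the shifts.

```bash
cat > go.py <<'E'
# usage: go.py x,y,z,yaw ... (mm, deg): shifts/turns in move units from the present pose
import sys; from h import *
o=env.get_obs(); R0=R.from_euler('xyz',o['tool_rot'],degrees=True)
print(o['time_s'],(o['tool_pos']*1e3).round(1),o['tool_rot'].round(1),(o['grip_width']*1e3).round(1),o['force'].round(1),o['qpos'].round(0))
for a in sys.argv[1:]:
    x,y,z,w=map(float,a.split(','))
    s=R0.inv().apply(np.array([x,y,z])/1e3-o['tool_pos'])/.2
    t=(R0.inv()*R.from_euler('xyz',[180,0,w],degrees=True)).as_rotvec()/1.5
    print(a,s.round(3),t.round(3))
E
python3 go.py 345,420,220,180 400,260,220,192.5 455,99,220,192.5
```

```text
Traceback (most recent call last):
  File "go.py", line 4, in <module>
    print(o['time_s'],(o['tool_pos']*1e3).round(1),o['tool_rot'].round(1),(o['grip_width']*1e3).round(1),o['force'].round(1),o['qpos'].round(0))
                                                                          ^^^^^^^^^^^^^^^^^^^^^^^^^^^
AttributeError: 'float' object has no attribute 'round'
```

```bash
sed -i "s/(o\['grip_width'\]\*1e3).round(1)/round(o['grip_width']*1e3,1)/" go.py
python3 go.py 345,420,220,180 400,260,220,192.5 455,99,220,192.5
```

```text
1.7 [289.1 582.2 222.6] [180.    0.  153.6] 86.9 [-0.  -0.4 -0.2] [-63.  18.  -4.  83.   1.  79.  -3.]
345,420,220,180 [-0.611 -0.602  0.013] [ 0.     0.    -0.307]
400,260,220,192.5 [-1.213 -1.196  0.013] [ 0.     0.    -0.453]
455,99,220,192.5 [-1.818 -1.795  0.013] [ 0.     0.    -0.453]
```

Call:
apply_moves --pt "-0.3 -0.3 0 0 0 -0.15 1" --pt "-0.6 -0.6 0 0 0 -0.3 1" --pt "-0.95 -0.95 0 0 0 -0.453 1" --pt "-0.95 -0.95 0 0 0 -0.453 1" --pt "-0.95 -0.95 0 0 0 -0.453 1" --pt "-0.95 -0.95 0 0 0 -0.453 1" --pt "-0.95 -0.95 0 0 0 -0.453 1" --pt "-0.95 -0.95 0 0 0 -0.453 1" --pt "-0.95 -0.95 0 0 0 -0.453 1"

```text
time_s: 2.6
tool_pos: [0.374, 0.3291, 0.2226]
tool_rot: [180.0, 0.0, -167.3]
force: [0.9, 0.1, 0.4]
grip_width: 0.0874
grasp_force: 0.0
```

```bash
python3 go.py 455,99,110,192.5 455,99,25,192.5
```

```text
2.6 [374.  329.1 222.6] [ 180.     0.  -167.3] 87.4 [0.9 0.1 0.4] [-45.  -0.   1. 104.  -0.  76.  58.]
455,99,110,192.5 [-0.143 -1.212  0.562] [0.    0.    0.002]
455,99,25,192.5 [-0.143 -1.212  0.987] [0.    0.    0.002]
```

Call:
apply_moves --pt "-0.05 -0.3 0 0 0 0 1" --pt "-0.14 -0.8 0 0 0 0 1" --pt "-0.14 -1 0 0 0 0 1" --pt "-0.14 -1 0 0 0 0 1" --pt "-0.14 -1 0 0 0 0 1" --pt "-0.14 -1 0 0 0 0 1" --pt "-0.14 -1 0 0 0 0 1"

```text
time_s: 3.3
tool_pos: [0.445, 0.1407, 0.2224]
tool_rot: [180.0, -0.0, -167.3]
force: [-0.1, 0.4, -0.1]
grip_width: 0.0871
grasp_force: 0.0
```

```bash
python3 go.py 455,99,110,192.5 455,99,25,192.5
```

```text
3.3 [445.  140.7 222.4] [ 180.    -0.  -167.3] 87.1 [-0.1  0.4 -0.1] [-34.  -4.  13. 108.   1.  76.  81.]
455,99,110,192.5 [-0.003 -0.215  0.562] [ 0.    -0.     0.003]
455,99,25,192.5 [-0.003 -0.215  0.987] [ 0.    -0.     0.003]
```

Call:
apply_moves --pt "0 -0.215 0 0 0 0 1" --pt "0 -0.215 0.25 0 0 0 1" --pt "0 -0.215 0.5 0 0 0 1" --pt "0 -0.215 0.7 0 0 0 1" --pt "0 -0.215 0.85 0 0 0 1" --pt "0 -0.215 0.95 0 0 0 1" --pt "0 -0.215 0.985 0 0 0 1" --pt "0 -0.215 0.985 0 0 0 1" --pt "0 -0.215 0.985 0 0 0 0" --pt "0 -0.215 0.985 0 0 0 0" --pt "0 -0.215 0.985 0 0 0 0" --pt "0 -0.215 0.985 0 0 0 0" --pt "0 -0.215 0.985 0 0 0 0" --pt "0 -0.215 0.985 0 0 0 0" --pt "0 -0.215 0.985 0 0 0 0" --grip_force 20

```text
time_s: 4.8
tool_pos: [0.4554, 0.0972, 0.0264]
tool_rot: [179.9, 0.1, -167.5]
force: [-1.8, 2.2, 5.3]
grip_width: 0.0596
grasp_force: 20.0
```

```bash
python3 go.py 455,99,90,192.5 645,198,90,182 647,199,36,182 647,199,33,182; python3 - <<'E'
from h import *
a=save('side','s2.png'); b=save('top','t2.png')
c=np.hstack([cv2.resize(a[170:290,200:340],None,fx=2.8,fy=2.8,interpolation=3),cv2.resize(b[180:300,220:360],None,fx=2.8,fy=2.8,interpolation=3)])
cv2.imwrite('pics/c2.png',c[:,:,::-1])
E
```

```text
4.8 [455.4  97.2  26.4] [ 1.799e+02  1.000e-01 -1.675e+02] 59.6 [-1.8  2.2  5.3] [-31.   7.  16. 121.  -3.  52.  90.]
455,99,90,192.5 [-0.     0.01  -0.318] [0.001 0.001 0.   ]
645,198,90,182 [-1.035  0.287 -0.316] [0.001 0.001 0.123]
647,199,36,182 [-1.046  0.289 -0.046] [0.001 0.001 0.123]
647,199,33,182 [-1.046  0.289 -0.031] [0.001 0.001 0.123]
```

View pics/c2.png

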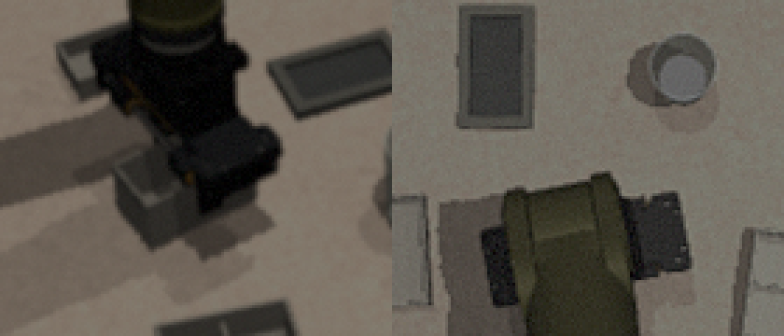

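Grip width is 59.6 mm, and the crop shows the fingers straddling the deep tier at its middle. Now I'll lift it and carry it over the tray.

Call:
apply_moves --pt "0 0 -0.1 0 0 0 0" --pt "0 0 -0.25 0 0 0 0" --pt "0 0 -0.35 0 0 0 0" --pt "-0.2 0.06 -0.35 0 0 0.04 0" --pt "-0.4 0.12 -0.35 0 0 0.08 0" --pt "-0.6 0.18 -0.35 0 0 0.123 0" --pt "-0.8 0.24 -0.35 0 0 0.123 0" --pt "-0.95 0.28 -0.35 0 0 0.123 0" --pt "-1 0.287 -0.35 0 0 0.123 0" --pt "-1 0.287 -0.35 0 0 0.123 0" --pt "-1 0.287 -0.2 0 0 0.123 0" --pt "-1 0.287 -0.15 0 0 0.123 0" --pt "-1 0.287 -0.15 0 0 0.123 0"

```text
time_s: 6.2
tool_pos: [0.6347, 0.1943, 0.0532]
tool_rot: [-179.9, -0.3, -178.1]
force: [0.6, 0.4, -0.9]
grip_width: 0.0597
grasp_force: 20.0
```

```bash
python3 go.py  647,199,56,182 647,199,36,182 647,199,33,182; python3 - <<'E'
from h import *
a=save('side','s3.png'); b=save('top','t3.png')
c=np.hstack([cv2.resize(a[130:250,250:390],None,fx=2.8,fy=2.8,interpolation=3),cv2.resize(b[150:270,190:330],None,fx=2.8,fy=2.8,interpolation=3)])
cv2.imwrite('pics/c3.png',c[:,:,::-1])
m=getmask('side','deep_center',np.array((316,190)))
print(m is not None and m.sum())
o=env.get_obs()
if m is not None: 
    for z in (.025,.03):
        r=fit({'side':m},'deep_center',np.r_[o['tool_pos'][:2],.03],z); print(z,(r[0]*[1e3,1e3,57.3]).round(1),r[1])
E
```

```text
6.2 [634.7 194.3  53.2] [-179.9   -0.3 -178.1] 59.7 [ 0.6  0.4 -0.9] [-31.  28.  16.  92.  -8.  62.  78.]
647,199,56,182 [-0.062  0.021 -0.014] [-0.001 -0.004 -0.001]
647,199,36,182 [-0.063  0.021  0.086] [-0.001 -0.004 -0.001]
647,199,33,182 [-0.063  0.022  0.101] [-0.001 -0.004 -0.001]
824.0
0.025 [631.  193.1  -1.7] 0.7420236055587283
0.03 [ 6.296e+02  1.893e+02 -3.000e-01] 0.7532362459546925
```

View pics/c3.png

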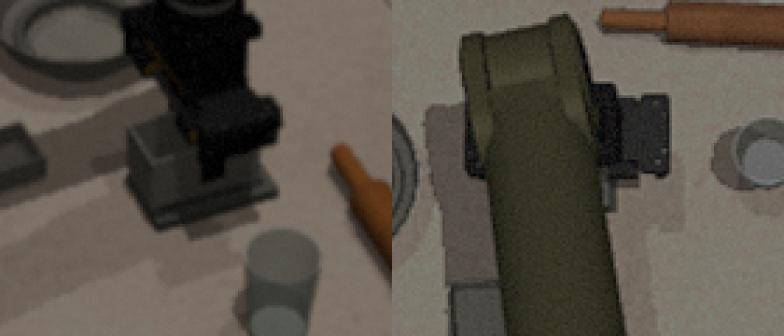

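The deep tier hangs level over the tray, about 12 mm short in x. I'll centre it and then lower it.

Call:
apply_moves --pt "-0.04 0.015 0 -0.001 -0.004 0 0" --pt "-0.063 0.022 0 -0.001 -0.004 0 0" --pt "-0.063 0.022 0 -0.001 -0.004 0 0" --pt "-0.063 0.022 0.03 -0.001 -0.004 0 0" --pt "-0.063 0.022 0.05 -0.001 -0.004 0 0" --pt "-0.063 0.022 0.07 -0.001 -0.004 0 0" --pt "-0.063 0.022 0.085 -0.001 -0.004 0 0" --pt "-0.063 0.022 0.095 -0.001 -0.004 0 0" --pt "-0.063 0.022 0.1 -0.001 -0.004 0 0" --pt "-0.063 0.022 0.1 -0.001 -0.004 0 0"

```text
time_s: 7.35
tool_pos: [0.65, 0.2007, 0.0355]
tool_rot: [179.9, 0.3, -178.0]
force: [-1.2, -0.5, -2.3]
grip_width: 0.0598
grasp_force: 20.0
```

```bash
python3 go.py  647,199,33,182 647,199,31,182
```

```text
7.35 [650.  200.7  35.5] [ 179.9    0.3 -178. ] 59.8 [-1.2 -0.5 -2.3] [-31.  30.  15.  90.  -9.  60.  79.]
647,199,33,182 [ 0.015 -0.008  0.012] [ 0.001  0.004 -0.   ]
647,199,31,182 [ 0.015 -0.008  0.022] [ 0.001  0.004 -0.   ]
```

Call:
apply_moves --pt "0.015 -0.008 0 0 0.004 0 0" --pt "0.015 -0.008 0 0 0.004 0 0" --pt "0.015 -0.008 0.01 0 0.004 0 0" --pt "0.015 -0.008 0.015 0 0.004 0 0" --pt "0.015 -0.008 0.02 0 0.004 0 0" --pt "0.015 -0.008 0.02 0 0.004 0 0"

```text
time_s: 7.95
tool_pos: [0.6474, 0.199, 0.0335]
tool_rot: [179.9, 0.0, -178.0]
force: [-3.5, -1.5, 7.7]
grip_width: 0.0597
grasp_force: 20.0
```

```bash
python3 go.py  647,199,31,182 647,199,110,182
```

```text
7.95 [647.4 199.   33.5] [ 179.9    0.  -178. ] 59.7 [-3.5 -1.5  7.7] [-31.  30.  15.  91.  -9.  60.  79.]
647,199,31,182 [ 0.002 -0.     0.012] [ 0.001  0.    -0.   ]
647,199,110,182 [ 0.002  0.001 -0.383] [ 0.001  0.    -0.   ]
```

Contact force of 7.7 N at exactly the seated height. Releasing and rising.

Call:
apply_moves --pt "0 0 0 0 0 0 1" --pt "0 0 0 0 0 0 1" --pt "0 0 0 0 0 0 1" --pt "0 0 0 0 0 0 1" --pt "0 0 -0.1 0 0 0 1" --pt "0 0 -0.3 0 0 0 1" --pt "0 0 -0.5 0 0 0 1" --pt "0 0 -0.75 0 0 0 1" --pt "0.3 -0.4 -0.75 0 0 0.1 1" --pt "0.6 -0.7 -0.75 0 0 0.1 1" --pt "0.9 -1 -0.75 0 0 0.1 1" --pt "1 -1 -0.75 0 0 0.105 1" --pt "1 -1 -0.75 0 0 0.105 1" --pt "1 -1 -0.75 0 0 0.105 1"

```text
time_s: 9.35
tool_pos: [0.4516, -0.0104, 0.181]
tool_rot: [179.9, -0.0, 172.8]
force: [0.7, -0.2, -0.1]
grip_width: 0.0871
grasp_force: 0.0
```

```bash
cat > chk.py <<'E'
import sys; from h import *
# chk.py target z_mm x y : fit of one placed thing near x,y (mm) at foot height z, both cameras
t,z,x,y=sys.argv[1],*map(float,sys.argv[2:5]); ms={}
for n in('side','top'):
    viewer.read_camera(n); uv=proj(n,[[x/1e3,y/1e3,z/1e3+.02]])[0]; m=getmask(n,t,uv)
    if m is not None: ms[n]=m
for s in [[n] for n in ms]+([list(ms)] if len(ms)>1 else []):
    r=fit({n:ms[n] for n in s},t,np.array([x/1e3,y/1e3,.03]),z/1e3); print(t,s,(r[0]*[1e3,1e3,57.3]).round(1),round(r[1],3))
E
python3 go.py  426,-90.6,180,173 426,-90.6,12,173; python3 chk.py deep_center 7 647 199;  python3 chk.py divided_center 0 426 -90; python3 - <<'E'
from h import *
a=save('side','s4.png'); b=save('top','t4.png')
c=np.hstack([cv2.resize(a[130:250,250:390],None,fx=2.8,fy=2.8,interpolation=3),cv2.resize(b[150:270,190:330],None,fx=2.8,fy=2.8,interpolation=3)])
cv2.imwrite('pics/c4.png',c[:,:,::-1])
E
```

```text
9.35 [451.6 -10.4 181. ] [179.9  -0.  172.8] 87.1 [ 0.7 -0.2 -0.1] [-27.  -6.  24. 114.   2.  71.  79.]
426,-90.6,180,173 [ 0.077 -0.414  0.004] [ 0.001 -0.001 -0.002]
426,-90.6,12,173 [ 0.076 -0.415  0.844] [ 0.001 -0.001 -0.002]
deep_center ['side'] [645.  198.1   1. ] 0.059
deep_center ['top'] [647.4 196.2   2.6] 0.039
deep_center ['side', 'top'] [646.8 196.1   2.2] 0.057
divided_center ['side'] [424.9 -88.6  -7.6] 0.067
divided_center ['top'] [426.2 -91.1  -6.4] 5.761
divided_center ['side', 'top'] [425.1 -89.4  -5.2] 2.917
```

View pics/c4.png

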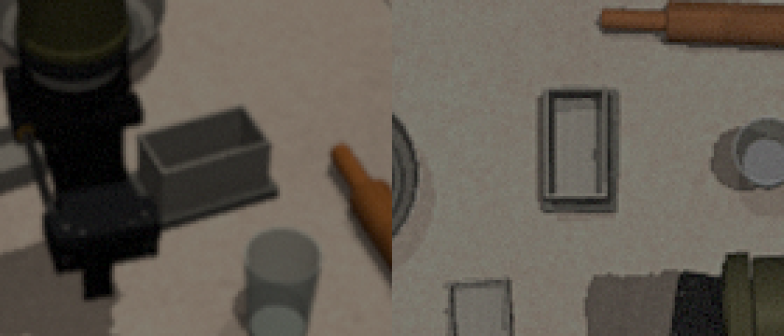

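The crop shows the deep tier standing level in the tray, and the fit puts it at (647,196–198) with yaw 2.2°, which matches the tray. Now the partitioned tier.

Call:
apply_moves --pt "0.04 -0.2 0 0 0 0 1" --pt "0.077 -0.415 0 0 0 0 1" --pt "0.077 -0.415 0 0 0 0 1" --pt "0.077 -0.415 0.2 0 0 0 1" --pt "0.077 -0.415 0.4 0 0 0 1" --pt "0.077 -0.415 0.6 0 0 0 1" --pt "0.077 -0.415 0.75 0 0 0 1" --pt "0.077 -0.415 0.8 0 0 0 1" --pt "0.077 -0.415 0.8 0 0 0 1"

```text
time_s: 10.75
tool_pos: [0.4278, -0.0878, 0.0201]
tool_rot: [180.0, -0.2, 173.0]
force: [-0.3, -1.1, 0.5]
grip_width: 0.0876
grasp_force: 0.0
```

```bash
python3 go.py 426,-90.6,12,173
```

```text
10.75 [427.8 -87.8  20.1] [180.   -0.2 173. ] 87.6 [-0.3 -1.1  0.5] [-22.   5.  31. 125.  -3.  51.  94.]
426,-90.6,12,173 [ 0.007 -0.015  0.04 ] [ 0.    -0.002 -0.   ]
```

Call:
apply_moves --pt "0.007 -0.012 0.02 0 -0.002 0 1" --pt "0.007 -0.012 0.04 0 -0.002 0 1" --pt "0.007 -0.012 0.04 0 -0.002 0 1" --pt "0.007 -0.012 0.04 0 -0.002 0 0" --pt "0.007 -0.012 0.04 0 -0.002 0 0" --pt "0.007 -0.012 0.04 0 -0.002 0 0" --pt "0.007 -0.012 0.04 0 -0.002 0 0" --pt "0.007 -0.012 0.04 0 -0.002 0 0" --pt "0.007 -0.012 0.04 0 -0.002 0 0" --pt "0.007 -0.012 0.04 0 -0.002 0 0" --pt "0.007 -0.012 0.04 0 -0.002 0 0" --grip_force 20

```text
time_s: 11.85
tool_pos: [0.4271, -0.0903, 0.0132]
tool_rot: [179.9, 0.2, 172.9]
force: [-1.2, 1.8, 2.6]
grip_width: 0.0596
grasp_force: 20.0
```

```bash
python3 go.py 426,-90,120,173 535,50,120,182 647,199,120,182
```

```text
11.85 [427.1 -90.3  13.2] [179.9   0.2 172.9] 59.6 [-1.2  1.8  2.6] [-21.   5.  31. 126.  -4.  49.  95.]
426,-90,120,173 [ 0.004  0.002 -0.534] [ 0.001  0.002 -0.001]
535,50,120,182 [-0.451  0.763 -0.531] [ 0.001  0.002 -0.105]
647,199,120,182 [-0.915  1.571 -0.528] [ 0.001  0.002 -0.105]
```

Call:
apply_moves --pt "0 0 -0.1 0 0 0 0" --pt "0 0 -0.3 0 0 0 0" --pt "0 0 -0.5 0 0 0 0" --pt "0 0 -0.6 0 0 0 0" --pt "-0.1 0.2 -0.6 0 0 -0.03 0" --pt "-0.2 0.4 -0.6 0 0 -0.06 0" --pt "-0.35 0.6 -0.6 0 0 -0.105 0" --pt "-0.45 0.8 -0.6 0 0 -0.105 0" --pt "-0.57 1 -0.6 0 0 -0.105 0" --pt "-0.57 1 -0.6 0 0 -0.105 0" --pt "-0.57 1 -0.6 0 0 -0.105 0" --pt "-0.57 1 -0.6 0 0 -0.105 0"

```text
time_s: 13.05
tool_pos: [0.5635, 0.0923, 0.1331]
tool_rot: [-180.0, 0.1, -178.1]
force: [-0.2, -0.0, -1.2]
grip_width: 0.0602
grasp_force: 20.0
```

```bash
python3 go.py 648,198.5,95,182
```

```text
13.05 [563.5  92.3 133.1] [-1.800e+02  1.000e-01 -1.781e+02] 60.2 [-0.2 -0.  -1.2] [-32.  13.  23. 102.  -5.  66.  84.]
648,198.5,95,182 [-0.439  0.517  0.191] [-0.     0.001 -0.001]
```

Call:
apply_moves --pt "-0.15 0.18 0 0 0 0 0" --pt "-0.3 0.36 0 0 0 0 0" --pt "-0.4 0.48 0 0 0 0 0" --pt "-0.435 0.515 0 0 0 0 0" --pt "-0.435 0.515 0.1 0 0 0 0" --pt "-0.435 0.515 0.17 0 0 0 0" --pt "-0.435 0.515 0.18 0 0 0 0" --pt "-0.435 0.515 0.18 0 0 0 0" --pt "-0.435 0.515 0.18 0 0 0 0"

```text
time_s: 13.95
tool_pos: [0.6482, 0.1992, 0.0991]
tool_rot: [179.9, 0.2, -178.1]
force: [0.3, 0.1, -0.5]
grip_width: 0.06
grasp_force: 20.0
```

```bash
python3 go.py 648,198.5,95,182 648,198.5,75,182; python3 - <<'E'
from h import *
a=save('side','s5.png'); b=save('top','t5.png')
c=np.hstack([cv2.resize(a[110:230,250:390],None,fx=2.8,fy=2.8,interpolation=3),cv2.resize(b[150:270,190:330],None,fx=2.8,fy=2.8,interpolation=3)])
cv2.imwrite('pics/c5.png',c[:,:,::-1])
E
```

```text
13.95 [648.2 199.2  99.1] [ 179.9    0.2 -178.1] 60.0 [ 0.3  0.1 -0.5] [-34.  27.  20.  88. -10.  67.  79.]
648,198.5,95,182 [ 0.001 -0.003  0.021] [ 0.001  0.003 -0.001]
648,198.5,75,182 [ 0.002 -0.004  0.121] [ 0.001  0.003 -0.001]
```

View pics/c5.png

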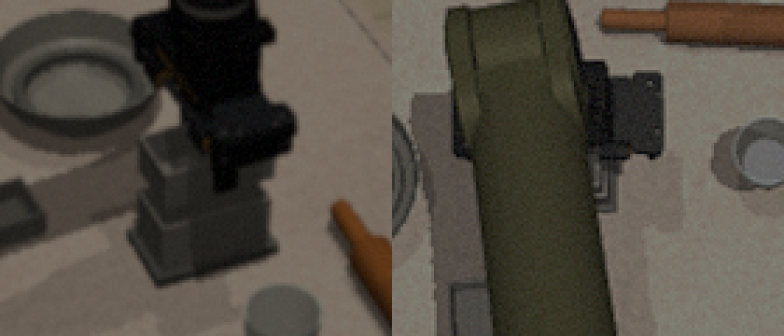

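The partitioned tier hangs squarely over the deep one. Lowering it.

Call:
apply_moves --pt "0.001 -0.003 0.03 0 0.002 0 0" --pt "0.001 -0.003 0.06 0 0.002 0 0" --pt "0.001 -0.003 0.08 0 0.002 0 0" --pt "0.001 -0.003 0.095 0 0.002 0 0" --pt "0.001 -0.003 0.105 0 0.002 0 0" --pt "0.001 -0.003 0.115 0 0.002 0 0" --pt "0.001 -0.003 0.123 0 0.002 0 0" --pt "0.001 -0.003 0.123 0 0.002 0 0"

```text
time_s: 14.85
tool_pos: [0.6477, 0.1993, 0.0753]
tool_rot: [179.9, -0.0, -178.0]
force: [-3.6, -1.0, 7.3]
grip_width: 0.0598
grasp_force: 20.0
```

```bash
python3 go.py 648,198.5,73,182
```

```text
14.85 [647.7 199.3  75.3] [ 179.9   -0.  -178. ] 59.8 [-3.6 -1.   7.3] [-34.  28.  19.  89. -10.  65.  80.]
648,198.5,73,182 [-0.002 -0.004  0.012] [ 0.001 -0.    -0.   ]
```

Seated at 75.3 mm with 7.3 N of contact. Releasing, then heading for the shallow tier.

Call:
apply_moves --pt "0 0 0 0 0 0 1" --pt "0 0 0 0 0 0 1" --pt "0 0 0 0 0 0 1" --pt "0 0 0 0 0 0 1" --pt "0 0 -0.1 0 0 0 1" --pt "0 0 -0.3 0 0 0 1" --pt "0 0 -0.5 0 0 0 1" --pt "0 0 -0.5 0 0 0 1" --pt "0.3 0.15 -0.5 0 0 -0.03 1" --pt "0.6 0.3 -0.5 0 0 -0.03 1" --pt "0.94 0.5 -0.5 0 0 -0.03 1" --pt "0.94 0.5 -0.5 0 0 -0.03 1" --pt "0.94 0.5 -0.5 0 0 -0.03 1" --pt "0.94 0.5 -0.5 0 0 -0.03 1" --pt "0.94 0.5 -0.3 0 0 -0.03 1" --pt "0.94 0.5 -0.1 0 0 -0.03 1" --pt "0.94 0.5 0.1 0 0 -0.03 1" --pt "0.94 0.5 0.2 0 0 -0.03 1" --pt "0.94 0.5 0.2 0 0 -0.03 1"

```text
time_s: 16.75
tool_pos: [0.456, 0.2893, 0.0301]
tool_rot: [-179.8, -0.3, -175.6]
force: [-0.7, -0.8, -0.5]
grip_width: 0.087
grasp_force: 0.0
```

```bash
python3 go.py 456.7,291.2,7,184.7;python3 chk.py divided_center 62 647 199
```

```text
16.75 [456.  289.3  30.1] [-179.8   -0.3 -175.6] 87.0 [-0.7 -0.8 -0.5] [-48.  16.  15. 111.  -5.  54.  63.]
456.7,291.2,7,184.7 [-0.005  0.01   0.115] [-0.003 -0.003 -0.004]
divided_center ['side'] [645.3 198.3   2.3] 0.05
divided_center ['top'] [648.6 196.7   1.6] 0.035
divided_center ['side', 'top'] [647.3 197.    1.6] 0.057
```

Call:
apply_moves --pt "-0.005 0.01 0.03 -0.002 -0.002 0 1" --pt "-0.005 0.01 0.07 -0.002 -0.002 0 1" --pt "-0.005 0.01 0.1 -0.002 -0.002 0 1" --pt "-0.005 0.01 0.115 -0.002 -0.002 0 1" --pt "-0.005 0.01 0.115 -0.002 -0.002 0 1" --pt "-0.005 0.01 0.115 -0.002 -0.002 0 0" --pt "-0.005 0.01 0.115 -0.002 -0.002 0 0" --pt "-0.005 0.01 0.115 -0.002 -0.002 0 0" --pt "-0.005 0.01 0.115 -0.002 -0.002 0 0" --pt "-0.005 0.01 0.115 -0.002 -0.002 0 0" --pt "-0.005 0.01 0.115 -0.002 -0.002 0 0" --pt "-0.005 0.01 0.115 -0.002 -0.002 0 0"

```text
time_s: 18.15
tool_pos: [0.4574, 0.2948, 0.0108]
tool_rot: [179.8, 0.2, -175.5]
force: [0.0, -1.6, 1.9]
grip_width: 0.0597
grasp_force: 20.0
```

```bash
python3 go.py 456,291,150,184.7 647,199,150,182 647,199,130,182
```

```text
18.15 [457.4 294.8  10.8] [ 179.8    0.2 -175.5] 59.7 [ 0.  -1.6  1.9] [-48.  17.  14. 111.  -5.  52.  63.]
456,291,150,184.7 [ 0.006 -0.016 -0.696] [ 0.003  0.002 -0.002]
647,199,150,182 [-0.91  -0.55  -0.695] [0.003 0.002 0.029]
647,199,130,182 [-0.909 -0.55  -0.595] [0.003 0.002 0.029]
```

Call:
apply_moves --pt "0 0 -0.1 0 0 0 0" --pt "0 0 -0.3 0 0 0 0" --pt "0 0 -0.5 0 0 0 0" --pt "0 0 -0.72 0 0 0 0" --pt "0 0 -0.72 0 0 0 0" --pt "-0.2 -0.12 -0.72 0 0 0.01 0" --pt "-0.4 -0.24 -0.72 0 0 0.02 0" --pt "-0.6 -0.36 -0.72 0 0 0.029 0" --pt "-0.78 -0.47 -0.72 0 0 0.029 0" --pt "-0.88 -0.53 -0.72 0 0 0.029 0" --pt "-0.91 -0.55 -0.72 0 0 0.029 0" --pt "-0.91 -0.55 -0.7 0 0 0.029 0" --pt "-0.91 -0.55 -0.66 0 0 0.029 0" --pt "-0.91 -0.55 -0.63 0 0 0.029 0" --pt "-0.91 -0.55 -0.63 0 0 0.029 0"

```text
time_s: 19.65
tool_pos: [0.645, 0.2004, 0.1351]
tool_rot: [179.8, -0.0, -177.8]
force: [0.0, -0.2, -1.8]
grip_width: 0.0598
grasp_force: 20.0
```

```bash
python3 go.py 648,199,117,182 648,199,111,182; python3 - <<'E'
from h import *
a=save('side','s6.png'); b=save('top','t6.png')
c=np.hstack([cv2.resize(a[100:220,250:390],None,fx=2.8,fy=2.8,interpolation=3),cv2.resize(b[150:270,190:330],None,fx=2.8,fy=2.8,interpolation=3)])
cv2.imwrite('pics/c6.png',c[:,:,::-1])
E
```

```text
19.65 [645.  200.4 135.1] [ 179.8   -0.  -177.8] 59.8 [ 0.  -0.2 -1.8] [-35.  25.  21.  86.  -9.  70.  79.]
648,199,117,182 [-0.015 -0.008  0.091] [ 0.003 -0.     0.002]
648,199,111,182 [-0.015 -0.008  0.121] [ 0.003 -0.     0.002]
```

View pics/c6.png

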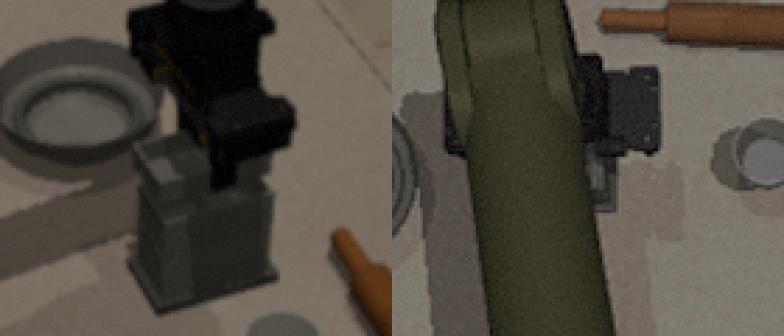

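The shallow tier hangs over the stack about 3 mm short in x. Correcting that and lowering.

Call:
apply_moves --pt "-0.014 -0.007 0 0.003 0 0.002 0" --pt "-0.014 -0.007 0.03 0.003 0 0.002 0" --pt "-0.014 -0.007 0.06 0.003 0 0.002 0" --pt "-0.014 -0.007 0.08 0.003 0 0.002 0" --pt "-0.014 -0.007 0.095 0.003 0 0.002 0" --pt "-0.014 -0.007 0.105 0.003 0 0.002 0" --pt "-0.014 -0.007 0.113 0.003 0 0.002 0" --pt "-0.014 -0.007 0.117 0.003 0 0.002 0" --pt "-0.014 -0.007 0.117 0.003 0 0.002 0"

```text
time_s: 20.65
tool_pos: [0.65, 0.198, 0.1134]
tool_rot: [-180.0, 0.2, -178.1]
force: [-0.2, 0.4, -0.6]
grip_width: 0.0598
grasp_force: 20.0
```

```bash
python3 go.py 648,199,111,182
```

```text
20.65 [650.  198.  113.4] [-180.     0.2 -178.1] 59.8 [-0.2  0.4 -0.6] [-35.  26.  21.  87. -10.  68.  79.]
648,199,111,182 [0.01  0.005 0.012] [-0.     0.002 -0.001]
```

Call:
apply_moves --pt "0.009 0.005 0 0 0 0 0" --pt "0.009 0.005 0.005 0 0 0 0" --pt "0.009 0.005 0.01 0 0 0 0" --pt "0.009 0.005 0.012 0 0 0 0" --pt "0.009 0.005 0.012 0 0 0 0"

```text
time_s: 21.15
tool_pos: [0.6481, 0.1994, 0.1129]
tool_rot: [179.9, 0.2, -178.1]
force: [-3.8, -0.4, 7.3]
grip_width: 0.0597
grasp_force: 20.0
```

```bash
python3 go.py 648,199,111,182
```

```text
21.15 [648.1 199.4 112.9] [ 179.9    0.2 -178.1] 59.7 [-3.8 -0.4  7.3] [-35.  26.  21.  87. -10.  68.  79.]
648,199,111,182 [ 0.001 -0.002  0.009] [ 0.001  0.002 -0.001]
```

Seated at 112.9 mm with 7.3 N. Releasing, then on to the lid.

Call:
apply_moves --pt "0 0 0 0 0 0 1" --pt "0 0 0 0 0 0 1" --pt "0 0 0 0 0 0 1" --pt "0 0 0 0 0 0 1" --pt "0 0 -0.1 0 0 0 1" --pt "0 0 -0.3 0 0 0 1" --pt "0 0 -0.5 0 0 0 1" --pt "0.1 -0.2 -0.5 0 0 0 1" --pt "0.2 -0.45 -0.5 0 0 0 1" --pt "0.3 -0.7 -0.5 0 0 0 1" --pt "0.4 -1 -0.5 0 0 0 1" --pt "0.4 -1 -0.5 0 0 0 1" --pt "0.4 -1 -0.5 0 0 0 1"

```text
time_s: 22.45
tool_pos: [0.5735, -0.0089, 0.2113]
tool_rot: [-179.9, 0.2, -178.6]
force: [-0.2, 0.6, -0.3]
grip_width: 0.0868
grasp_force: 0.0
```

Call:
apply_moves --pt "0.1 -0.2 0 0 0 0 1" --pt "0.2 -0.45 0 0 0 -0.03 1" --pt "0.3 -0.7 0 0 0 -0.07 1" --pt "0.5 -1 0 0 0 -0.07 1" --pt "0.5 -1 0 0 0 -0.07 1" --pt "0.5 -1 0 0 0 -0.07 1" --pt "0.5 -1 0 0 0 -0.07 1"

```text
time_s: 23.15
tool_pos: [0.4817, -0.2059, 0.2106]
tool_rot: [180.0, 0.2, -172.1]
force: [1.0, 0.4, 0.2]
grip_width: 0.087
grasp_force: 0.0
```

```bash
python3 go.py 435.4,-287.3,120,188.7 435.4,-287.3,40,188.7; python3 chk.py shallow_center 102 648 199; python3 chk.py lid_knob 0 435 -287
```

```text
23.15 [ 481.7 -205.9  210.6] [ 180.     0.2 -172.1] 87.0 [1.  0.4 0.2] [-14.   3.  36. 103.  -2.  74. 120.]
435.4,-287.3,120,188.7 [ 0.287 -0.371  0.452] [ 0.     0.003 -0.009]
435.4,-287.3,40,188.7 [ 0.289 -0.372  0.852] [ 0.     0.003 -0.009]
shallow_center ['side'] [643.9 204.4   1. ] 4.859
shallow_center ['top'] [648.8 196.4   2. ] 0.128
shallow_center ['side', 'top'] [643.7 197.9  -1.5] 2.544
lid_knob ['side'] [ 433.  -285.5    9.9] 0.047
```

Call:
apply_moves --pt "0.15 -0.18 0 0 0 -0.009 0.6" --pt "0.288 -0.372 0 0 0.003 -0.009 0.6" --pt "0.288 -0.372 0.2 0 0.003 -0.009 0.6" --pt "0.288 -0.372 0.4 0 0.003 -0.009 0.6" --pt "0.288 -0.372 0.6 0 0.003 -0.009 0.6" --pt "0.288 -0.372 0.75 0 0.003 -0.009 0.6" --pt "0.288 -0.372 0.8 0 0.003 -0.009 0.6" --pt "0.288 -0.372 0.8 0 0.003 -0.009 0.6" --pt "0.288 -0.372 0.8 0 0.003 -0.009 0.6"

```text
time_s: 24.45
tool_pos: [0.4357, -0.289, 0.0517]
tool_rot: [-179.9, -0.0, -171.3]
force: [-0.1, 0.3, -0.3]
grip_width: 0.0521
grasp_force: 0.0
```

```bash
python3 go.py 435.4,-287.3,14,188.7; python3 - <<'E'
from h import *
a=save('side','s7.png'); b=save('top','t7.png')
c=np.hstack([cv2.resize(a[290:410,260:400],None,fx=2.8,fy=2.8,interpolation=3),cv2.resize(b[150:270,190:330],None,fx=2.8,fy=2.8,interpolation=3)])
cv2.imwrite('pics/c7.png',c[:,:,::-1])
E
```

```text
24.45 [ 435.7 -289.    51.7] [-179.9   -0.  -171.3] 52.1 [-0.1  0.3 -0.3] [ -5.  14.  40. 113. -11.  56. 139.]
435.4,-287.3,14,188.7 [0.    0.009 0.189] [-0.001 -0.    -0.   ]
```

View pics/c7.png

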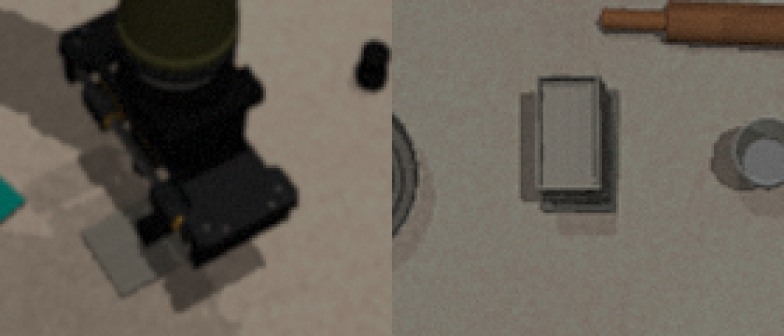

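The left half shows the fingers over the steel lid's knob. The right half shows the stack of three tiers square on the tray. Down, and grip the knob.

Call:
apply_moves --pt "0 0.009 0.08 0 0 0 0.6" --pt "0 0.009 0.13 0 0 0 0.6" --pt "0 0.009 0.16 0 0 0 0.6" --pt "0 0.009 0.18 0 0 0 0.6" --pt "0 0.009 0.187 0 0 0 0.6" --pt "0 0.009 0.187 0 0 0 0.6"

```text
time_s: 25.15
tool_pos: [0.4343, -0.2868, 0.0131]
tool_rot: [-180.0, -0.1, -171.3]
force: [0.2, -0.5, 0.8]
grip_width: 0.0524
grasp_force: 0.0
```

```bash
python3 go.py 435.4,-287.3,13,188.7
```

```text
25.15 [ 434.3 -286.8   13.1] [-1.800e+02 -1.000e-01 -1.713e+02] 52.4 [ 0.2 -0.5  0.8] [ -4.  18.  39. 115. -14.  52. 141.]
435.4,-287.3,13,188.7 [-0.005 -0.003  0.   ] [-0.    -0.001 -0.001]
```

Call:
apply_moves --pt "-0.005 -0.003 0 0 0 0 0" --pt "-0.005 -0.003 0 0 0 0 0" --pt "-0.005 -0.003 0 0 0 0 0" --pt "-0.005 -0.003 0 0 0 0 0" --pt "-0.005 -0.003 0 0 0 0 0" --pt "-0.005 -0.003 0 0 0 0 0" --pt "-0.005 -0.003 0 0 0 0 0" --pt "-0.005 -0.003 0 0 0 0 0" --pt "-0.005 -0.003 0 0 0 0 0" --grip_force 25

```text
time_s: 26.05
tool_pos: [0.4354, -0.2869, 0.013]
tool_rot: [-180.0, -0.1, -171.3]
force: [-0.4, 0.6, 1.0]
grip_width: 0.0165
grasp_force: 25.0
```

```bash
python3 go.py 435.4,-287.3,210,188.7 520,-100,210,182
```

```text
26.05 [ 435.4 -286.9   13. ] [-1.800e+02 -1.000e-01 -1.713e+02] 16.5 [-0.4  0.6  1. ] [ -4.  18.  39. 115. -14.  52. 141.]
435.4,-287.3,210,188.7 [ 0.002 -0.002 -0.985] [-0.    -0.001 -0.   ]
520,-100,210,182 [-0.557  0.86  -0.986] [-0.    -0.001  0.078]
```

Call:
apply_moves --pt "0 0 -0.1 0 0 0 0" --pt "0 0 -0.3 0 0 0 0" --pt "0 0 -0.5 0 0 0 0" --pt "0 0 -0.7 0 0 0 0" --pt "0 0 -0.9 0 0 0 0" --pt "-0.12 0.2 -0.9 0 0 0.02 0" --pt "-0.24 0.4 -0.9 0 0 0.05 0" --pt "-0.36 0.6 -0.9 0 0 0.078 0" --pt "-0.48 0.8 -0.9 0 0 0.078 0" --pt "-0.56 0.95 -0.9 0 0 0.078 0" --pt "-0.56 0.95 -0.9 0 0 0.078 0" --pt "-0.56 0.95 -0.9 0 0 0.078 0"

```text
time_s: 27.25
tool_pos: [0.5176, -0.0818, 0.1922]
tool_rot: [-179.9, -0.1, -177.9]
force: [-0.7, -1.1, -1.5]
grip_width: 0.0158
grasp_force: 25.0
```

```bash
python3 go.py 580,60,195,182 648,199,180,182
```

```text
27.25 [517.6 -81.8 192.2] [-1.799e+02 -1.000e-01 -1.779e+02] 15.8 [-0.7 -1.1 -1.5] [-23.   4.  31. 104.  -2.  72. 100.]
580,60,195,182 [-0.337  0.697 -0.016] [-0.001 -0.002  0.001]
648,199,180,182 [-0.702  1.38   0.057] [-0.001 -0.002  0.001]
```

Call:
apply_moves --pt "-0.12 0.24 0 0 0 0 0" --pt "-0.24 0.48 0 0 0 0 0" --pt "-0.36 0.72 0 0 0 0 0" --pt "-0.5 1 0 0 0 0 0" --pt "-0.5 1 0 0 0 0 0" --pt "-0.5 1 0 0 0 0 0"

```text
time_s: 27.85
tool_pos: [0.6115, 0.1244, 0.1914]
tool_rot: [-180.0, -0.1, -177.8]
force: [0.6, -0.3, -0.6]
grip_width: 0.0154
grasp_force: 25.0
```

```bash
python3 go.py 648,199,165,182
```

```text
27.85 [611.5 124.4 191.4] [-1.800e+02 -1.000e-01 -1.778e+02] 15.4 [ 0.6 -0.3 -0.6] [-33.  17.  23.  90.  -7.  74.  83.]
648,199,165,182 [-0.197  0.366  0.132] [-0.    -0.001  0.002]
```

Call:
apply_moves --pt "-0.1 0.18 0 0 0 0 0" --pt "-0.17 0.3 0 0 0 0 0" --pt "-0.194 0.362 0 0 0 0.002 0" --pt "-0.194 0.362 0 0 0 0.002 0" --pt "-0.194 0.362 0.06 0 0 0.002 0" --pt "-0.194 0.362 0.13 0 0 0.002 0" --pt "-0.194 0.362 0.14 0 0 0.002 0" --pt "-0.194 0.362 0.14 0 0 0.002 0" --pt "-0.194 0.362 0.14 0 0 0.002 0"

```text
time_s: 28.75
tool_pos: [0.6472, 0.1942, 0.1645]
tool_rot: [-180.0, -0.1, -178.2]
force: [0.4, 1.3, -1.6]
grip_width: 0.0157
grasp_force: 25.0
```

```bash
python3 go.py 648,199,140,182; python3 - <<'E'
from h import *
a=save('side','s8.png'); b=save('top','t8.png')
c=np.hstack([cv2.resize(a[80:200,250:390],None,fx=2.8,fy=2.8,interpolation=3),cv2.resize(b[150:270,190:330],None,fx=2.8,fy=2.8,interpolation=3)])
cv2.imwrite('pics/c8.png',c[:,:,::-1])
E
```

```text
28.75 [647.2 194.2 164.5] [-1.800e+02 -1.000e-01 -1.782e+02] 15.7 [ 0.4  1.3 -1.6] [-35.  24.  21.  84.  -9.  74.  79.]
648,199,140,182 [-0.005  0.024  0.122] [-0.001 -0.001 -0.003]
```

View pics/c8.png

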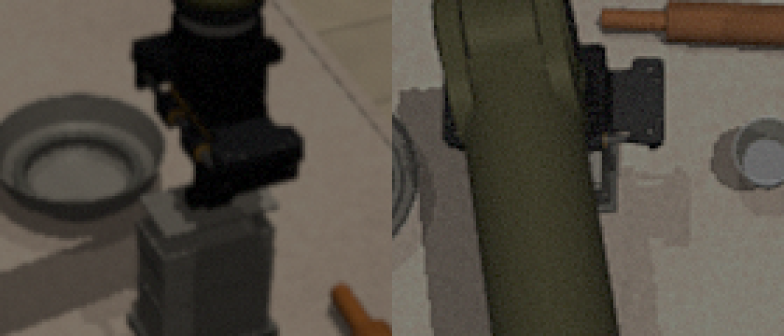

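The lid hangs level over the stack, about 5 mm short in y. I'll correct that, come close, then seat it.

Call:
apply_moves --pt "-0.003 0.022 0 0 0 -0.003 0" --pt "-0.003 0.022 0 0 0 -0.003 0" --pt "-0.003 0.022 0.04 0 0 -0.003 0" --pt "-0.003 0.022 0.07 0 0 -0.003 0" --pt "-0.003 0.022 0.08 0 0 -0.003 0" --pt "-0.003 0.022 0.08 0 0 -0.003 0" --pt "-0.003 0.022 0.08 0 0 -0.003 0"

```text
time_s: 29.55
tool_pos: [0.6476, 0.199, 0.1482]
tool_rot: [-179.9, -0.1, -178.0]
force: [-0.1, -0.5, -1.6]
grip_width: 0.0157
grasp_force: 25.0
```

```bash
python3 go.py 648,199,140,182
```

```text
29.55 [647.6 199.  148.2] [-1.799e+02 -1.000e-01 -1.780e+02] 15.7 [-0.1 -0.5 -1.6] [-35.  25.  21.  85.  -9.  72.  79.]
648,199,140,182 [-0.002 -0.     0.041] [-0.001 -0.001  0.   ]
```

Call:
apply_moves --pt "0 0 0.015 0 0 0 0" --pt "0 0 0.025 0 0 0 0" --pt "0 0 0.033 0 0 0 0" --pt "0 0 0.039 0 0 0 0" --pt "0 0 0.042 0 0 0 0" --pt "0 0 0.042 0 0 0 0"

```text
time_s: 30.15
tool_pos: [0.6475, 0.1992, 0.1401]
tool_rot: [-180.0, -0.1, -178.0]
force: [-1.0, 0.4, 0.2]
grip_width: 0.0156
grasp_force: 25.0
```

```bash
python3 go.py 648,199,139,182
```

```text
30.15 [647.5 199.2 140.1] [-1.80e+02 -1.00e-01 -1.78e+02] 15.6 [-1.   0.4  0.2] [-35.  25.  21.  85.  -9.  71.  79.]
648,199,139,182 [-0.002 -0.001  0.005] [-0.    -0.001  0.001]
```

Down at the seated height. Releasing slowly and withdrawing upward.

Call:
apply_moves --pt "0 0 0 0 0 0 0.5" --pt "0 0 0 0 0 0 0.5" --pt "0 0 0 0 0 0 0.5" --pt "0 0 0 0 0 0 0.5" --pt "0 0 -0.1 0 0 0 0.5" --pt "0 0 -0.3 0 0 0 0.5" --pt "0 0 -0.5 0 0 0 0.5" --pt "0.3 -0.3 -0.5 0 0 0 0.5" --pt "0.6 -0.6 -0.5 0 0 0 0.5" --pt "1 -1 -0.5 0 0 0 0.5" --pt "1 -1 -0.5 0 0 0 0.5" --pt "1 -1 -0.5 0 0 0 0.5" --pt "1 -1 -0.5 0 0 0 0.5"

```text
time_s: 31.45
tool_pos: [0.4528, -0.0106, 0.2405]
tool_rot: [-180.0, -0.1, -178.1]
force: [-0.3, -0.8, 0.8]
grip_width: 0.0435
grasp_force: 0.0
```

```bash
python3 go.py; python3 chk.py lid_knob 127 648 199; python3 - <<'E'
from h import *
a=save('side','s9.png'); b=save('top','t9.png')
c=np.hstack([cv2.resize(a[100:220,250:390],None,fx=2.8,fy=2.8,interpolation=3),cv2.resize(b[150:270,190:330],None,fx=2.8,fy=2.8,interpolation=3)])
cv2.imwrite('pics/c9.png',c[:,:,::-1])
E
```

```text
31.45 [452.8 -10.6 240.5] [-1.800e+02 -1.000e-01 -1.781e+02] 43.5 [-0.3 -0.8  0.8] [-31.  -8.  27. 109.   4.  79.  86.]
lid_knob ['side'] [645.2 199.    2.5] 0.154
lid_knob ['top'] [649.1 196.6   2.7] 0.069
lid_knob ['side', 'top'] [648.4 197.7   3.3] 0.12
```

View pics/c9.png

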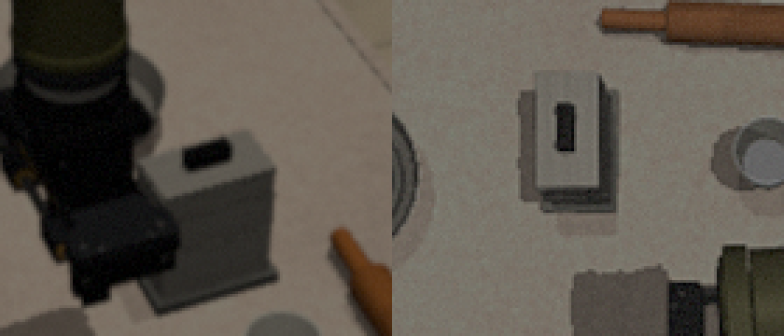

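The stack stands complete and square: the lid lies flat with its knob at about (207,153) in the side half, and the gripper is clear. Handing in.

```bash
python3 -c "
from cell import env
print(env.sign_off())"
```

```text
the job is handed in; nothing more can be done
None
```

I stacked the tiffin on its tray (deep tier, partitioned tier, shallow tier, lid) and handed it in at about 31 s; each part was at its seated height when released, the last pictures show the stack square and the lid flat with the gripper clear, and no bystander was touched that I could see, but sign-off returned no verdict.

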